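Move a thin cover plate from its storage cradle to the flow-cell stage

TASK

Press moderately (10 to 20 newtons) on the thin steel plate lying in the storage cradle and slide it out of the cradle's open front until about a third of its length overhangs, then grip the overhanging end by its sides and lift it off. Lay it flat between the rails of the aluminium stage, push it with a light, steady pressure of about 5 newtons against the tall end stop for half a second, and let go of it there. Touch down and push softly, do not drop the plate, and leave the jar, cap, tape roll and bottle near the work where they are.

Things in the scene. Friction and masses are not known exactly. Their poses are not given: they have to be found in the camera images.
- plate_center (a point): centre (half-way through the thickness) of the loose flat steel plate, 120 mm long (its x axis), 50 mm wide (y) and 4 mm thick (z), 0.09 kg or somewhat more or less; plain rectangle with four dark dots at the corners. It starts flat in the cradle's channel, its length along the channel and its x axis pointing as the cradle's
- plate: the same plate; this origin lies at the centre of its underside (2 mm below the other point), same axes
- cradle: storage cradle, fixed: grey plastic block 136 mm long (x), 70 mm wide (y), origin at table level, x axis along the channel from open front to closed back, z up. Channel floor 60 mm up, x = -62 to +62 mm, 54 mm wide; walls 1 mm higher than the plate. A sprung nose in the -y wall at x = 35 mm holds the plate's side: with under 10 N of pressure from above the fingers slip on it, 12 to 16 drag it along; free after 25 mm
- cradle_front (a point): middle of the cradle's open front edge, at floor height (60 mm above the table); axes as the cradle's. In front of and below it is only the table. The plate's length past this edge is its overhang; it stays flat up to 55 mm
- stage: flow-cell stage, fixed: low aluminium pedestal; origin at table level, x axis from the open front to the tall end stop, z up. Deck 60 mm above the origin, from x = -44 to +40 mm; along it two rails 4 mm high, 56 mm apart (3 mm free either side of the plate). A plate against the stop has its centre at x = -20, z = 62 mm and stands 36 mm out past the deck's front
- end_stop: end stop of the stage, fixed to it: rigid wall 76 mm wide, 12 mm thick, 22 mm high above the deck; origin at deck height in the middle of its thickness, axes as the stage's, so its face towards the open front lies at x = -6 mm. The plate's far end butts against this face
- jar: bystander, loose: small jar with a screw cap, 41 mm across, 53 mm high, origin at its underside
- cap: bystander, loose: white screw cap lying on the table, 40 mm across, 19 mm high, origin at its underside
- tape: bystander, loose: roll of paper tape lying flat, 84 mm across, 18 mm high, origin at its underside
- bottle: bystander, loose: small white bottle, 50 mm across, 100 mm high, origin at its underside
There are look-alikes about, which are no part of the job. What is shaped like the stage but orange is not meant.

How it is judged:
By the outcome, as a careful person would: the job done as asked, in the order asked, and still so for the second after the job is handed in, with the robot touching nothing.
It also fails if it takes over 66 s, if anything falls off the work surface, if the arm or the gripper's body presses on something with over 40 N, if the wrist force passes 120 N, or if a joint passes its speed limit or range.

ROBOT

A 7-joint arm with a two-finger parallel gripper is mounted at the origin on a cart in front of the work surface, level with it; the furniture and walls round the work are solid. World frame = base frame: x ahead of the robot, y to its left, z up, the work surface at z = 0. Lengths are in m, angles in rad, forces in N, time in s.
With the tool pointing down it reaches from about 0.4 to 0.9 m from the base axis. Payload 5.5 kg.
Tool frame: the origin (TCP) lies midway between the tips of the shut fingers; the grasp point (between the pads) lies 19 mm behind it; z points along the fingers, y is the direction in which the jaws open and shut (so a half turn about z gives the same grasp; the last joint's range is limited). The gripper opens to 92 mm and grips with 3 to 60 N. Pads are 19 mm wide; open, the fingers measure 130 mm over their backs; the gripper's body (75 mm by 190 mm) begins 47 mm behind the grasp point.
Start: joints at [0.263, 0.501, -0.427, 1.55, 0.221, 1.138, -0.21], TCP at [0.65, 0, 0.227] pointing down, gripper open.
Joint ranges: [-2.88, 2.88], [-0.31, 2.03], [-1.54, 1.56], [0.2, 2.42], [-1.41, 4.55], [0.19, 2.02], [-2.57, 2.57]. Speed limits (rad/s): [2.57, 2.57, 3.14, 3.14, 3.14, 3.14, 3.14].

INTERFACE

Orientations are given as a unit quaternion [w, x, y, z].
In Python, from plant import status, optics, finish_job, models gives the robot as it stands.
- The arm moves only by the shell command python3 -m pendant 'ROWS' [OPENING] [FORCE]. ROWS is text: rows parted by semicolons, each of 4 numbers parted by spaces: the shift along the world's x, y, z in mm, then the turn about the world's z in degrees. In form: x y z turn; .... A call has 1 to 20 rows; each row is the pose to reach, as a shift and turn from the pose commanded when the call began; what a row does not reach only later rows make up. A row lasts 1/10 s, in which the tool goes at most 50 mm and 8.59 degrees, less where a joint would pass 70% of its speed; a pose out of reach is approached as far as the arm can. A call with a gripper value outside its range is refused whole. OPENING is the finger opening in mm, from 0 to 91.8, set as the call begins (- or left out, the last holds). The fingers move at their own pace and stop on an object; FORCE is the grip in N (left out, the last holds). Time passes only in rows, so rows that repeat a pose let the fingers close. It gives the time, the measured TCP pose, the force and the opening at its end, in the units of the state.
- status.read_state(): the state, without advancing time (a new reading comes with each control period).
- optics.snapshot(name): name is "scene" or "side" or "wrist"; returns a dict with "img" (400x640x3 uint8, blue, green, red), "K" (3x3 intrinsics, pixels), "distortion" ([k1, k2, p1, p2, k3] as OpenCV has them; the pictures are not rectified), "R" (3x3) and "t" (3): a world point X has camera coordinates R X + t; the wrist camera has in their place "hand_eye" (4x4, takes a point from camera to tool coordinates, whose origin is the TCP and whose axes are the flange's). Camera axes: x right, y down, z forward; pixel columns grow to the right and rows downward; lengths in m; the calibration is good to about 2 mm. A picture is of the moment at which its call begins: read the wrist's pose just before it. There is no depth.
- finish_job(): hands the job in, once; it reports no verdict.
Trained networks look in a picture, given as the dict that the camera call returned (one of the last four; its "shot" number tells which), for a name from the list of things; names that differ only in an ending like _2 or _b are one class to them, and where a whole thing is asked for, a point or a joint stands for the part that bears it (a point fixed in the world has none). Each returns a list of dicts, best first, with "p" (0 to 1); they miss things now and then, are a little off and sometimes report something else, mostly with a low value. They report only what shows in the picture. A call takes as long as a camera call. They do not tell look-alikes from the thing itself.
- models.trace(picture, thing): "mask" (400x640 bool, what is visible of it) and "box" ([left, top, width, height] in pixels, round what is visible of it).
- models.landmark_of(picture, thing): "xy" ([column, row] in pixels: a listed point, or the origin of a listed thing).
The state is a dict: "time_s": time; "joints": joint angles; "qvel": joint speeds; "joint_torque": joint torques, N m; "tool_pos": TCP position; "ee_rot": TCP orientation; "force": force on the tool from outside, world axes, zero at the start; "torque": the same for the moment, N m; "gripper_width": finger opening in m.
Only numpy, scipy, OpenCV 4.12 (cv2) and the standard library are available. Lean on these libraries where they do the work, as an engineer would, in place of code of your own. Each camera call takes 0.05 s, during which the arm holds its last target. There are 200 camera calls.

## Working session

There is one attempt and no reset: what is moved stays moved. The work goes in short steps, Python scripts to look and compute and a shell command to move; the robot and the scene stay as the last step left them, time stands still between calls to the robot, and variables do not carry over. Pictures are saved under pics/ and viewed, about 8 in all and at most 12, crops included, and the job is handed in when it is done.

```bash
mkdir -p pics; ls
cat > h.py <<'E'
import numpy as np, cv2
from plant import status, optics, models
from scipy.spatial.transform import Rotation as Ro
def cam(name):
    s=status.read_state(); p=optics.snapshot(name)
    if name=="wrist":
        q=s["ee_rot"]; T=np.eye(4); T[:3,:3]=Ro.from_quat([q[1],q[2],q[3],q[0]]).as_matrix(); T[:3,3]=s["tool_pos"]
        T=np.linalg.inv(T@np.array(p["hand_eye"])); p["R"]=T[:3,:3]; p["t"]=T[:3,3]
    return p
def onz(p,xy,z):
    u=cv2.undistortPoints(np.array([[xy]],float),np.array(p["K"]),np.array(p["distortion"]))[0,0]
    R=np.array(p["R"]); c=-R.T@np.array(p["t"]); d=R.T@np.array([u[0],u[1],1])
    return c+d*(z-c[2])/d[2]
def proj(p,X):
    return cv2.projectPoints(np.array(X,float).reshape(-1,1,3),cv2.Rodrigues(np.array(p["R"]))[0],np.array(p["t"]),np.array(p["K"]),np.array(p["distortion"]))[0][:,0]
E
cat > a.py <<'E'
from h import *
Z=dict(plate_center=.062,cradle=0,cradle_front=.06,stage=0,end_stop=.06,jar=0,cap=0,tape=0,bottle=0)
ims=[]
for n in ("scene","side"):
    p=cam(n); im=p["img"].copy(); ims.append(im)
    for k,z in Z.items():
        for r in models.landmark_of(p,k)[:3]:
            print(n,k,round(r["p"],2),np.round(r["xy"]),np.round(onz(p,r["xy"],z)[:2]*1000,1))
cv2.imwrite("pics/1.png",ims[0]); cv2.imwrite("pics/2.png",ims[1])
s=status.read_state();print(s)
E
python3 a.py
```

```text
pics
scene plate_center 0.93 [408. 242.] [ 550.2 -266.8]
scene plate_center 0.49 [326. 155.] [662.2 116.3]
scene cradle 0.6 [402. 259.] [ 543. -266.]
scene stage 0.86 [254. 167.] [515.6 303. ]
scene stage 0.59 [280. 146.] [650.9 330.2]
scene end_stop 0.53 [288. 125.] [703.1 335.6]
scene end_stop 0.49 [262. 148.] [550.3 293.5]
scene jar 0.5 [217. 206.] [326.8 233.1]
scene cap 0.79 [345. 323.] [ 315.  -278.1]
scene tape 0.69 [325. 156.] [717.9 171.7]
scene tape 0.59 [404. 259.] [ 545.7 -269.3]
scene bottle 0.83 [402. 198.] [ 726.3 -137.4]
side plate_center 0.62 [353. 167.] [ 548.3 -276.2]
side cradle 0.79 [350. 187.] [ 547.2 -249. ]
side cradle_front 0.9 [367. 173.] [ 491.5 -261.9]
side stage 0.96 [212. 294.] [658.  353.9]
side stage 0.83 [276. 298.] [517.7 301.7]
side stage 0.55 [350. 168.] [ 596.6 -387.1]
side end_stop 0.75 [192. 265.] [711.1 342.1]
side end_stop 0.73 [260. 276.] [550.  306.8]
side end_stop 0.56 [287. 190.] [682.7 -53.9]
side jar 0.66 [366. 306.] [324.4 239. ]
side cap 0.62 [415. 199.] [ 324.3 -258.7]
side tape 0.97 [228. 249.] [723.9 200.3]
side bottle 0.94 [287. 194.] [ 721.4 -118.5]
side bottle 0.51 [369. 173.] [ 520.5 -377. ]
{'time_s': 1.0, 'joints': array([ 0.26320465,  0.50086856, -0.42699113,  1.55040877,  0.22081964,
        1.13831246, -0.21031431]), 'qvel': array([ 0.00147746, -0.00013115,  0.00059559,  0.00049677,  0.00298425,
        0.00276271,  0.00097649]), 'joint_torque': array([-5.57781441e-04, -5.66453147e+01, -5.81081316e+00, -2.79506940e+01,
       -6.67300355e-02,  2.03756854e-02,  3.58017701e-05]), 'tool_pos': array([6.49995449e-01, 2.07720529e-05, 2.26743954e-01]), 'ee_rot': array([9.18812503e-06, 7.07102444e-01, 7.07111118e-01, 1.09220777e-05]), 'force': array([-0.23372859, -0.05070282, -0.73817803]), 'torque': array([0.01429615, 0.02261325, 0.02788047]), 'gripper_width': 0.09169857085829827}
```

View pics/1.png

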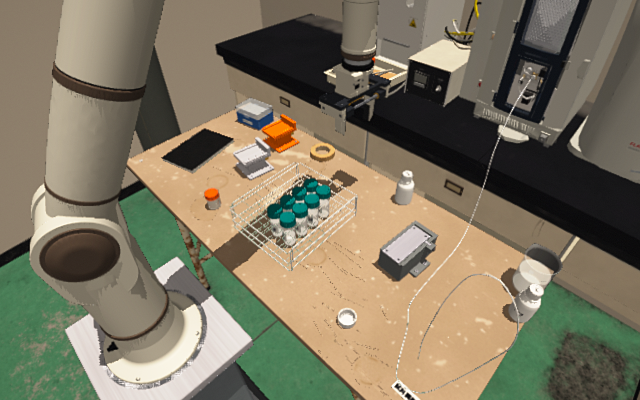

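View pics/2.png

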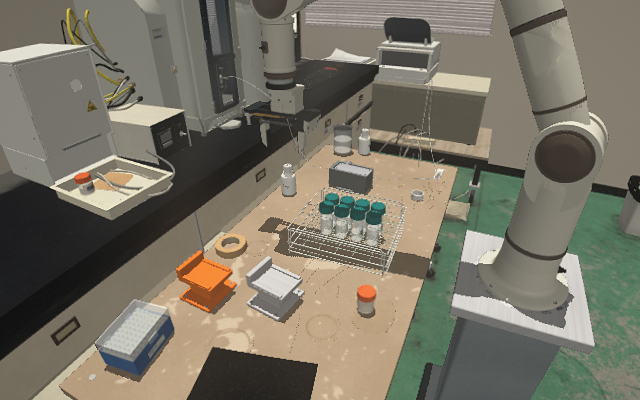

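The pictures show the cradle at scene (408,250), its open front towards the robot. The grey stage is at (254,160), with the orange look-alike at (280,135). A tube rack stands between the cradle and the stage. I'll go above the cradle and look with the wrist camera.

```bash
python3 -m pendant '-10 -20 5 8;-20 -40 10 16;-30 -60 20 24;-40 -85 25 32;-50 -110 25 40;-60 -135 25 48;-70 -160 25 56;-80 -185 25 64;-90 -210 25 72;-110 -235 25 80;-125 -255 25 88;-130 -266 25 90;-130 -266 25 90;-130 -266 25 90' 0 20
cat > b.py <<'E'
import sys
from h import *
names=sys.argv[3:] 
Z=dict(plate_center=.062,cradle=0,cradle_front=.06,stage=0,end_stop=.06,plate=.06)
p=cam(sys.argv[1]); cv2.imwrite(sys.argv[2],p["img"]); 
for k in names:
    for r in models.landmark_of(p,k)[:2]:
        print(k,round(r["p"],2),np.round(r["xy"]),np.round(onz(p,r["xy"],Z[k])[:2]*1000,1))
    if k in("plate_center",):
        for r in models.trace(p,"plate")[:1]:
            m=r["mask"].astype(np.uint8); c=max(cv2.findContours(m,0,2)[0],key=cv2.contourArea)[:,0]
            W=np.array([onz(p,x,.064)[:2]*1000 for x in c],np.float32)
            print("plate rect at z=64",r["p"],cv2.minAreaRect(W),np.round(cv2.boxPoints(cv2.minAreaRect(W))).tolist())
s=status.read_state(); print(s["time_s"],np.round(s["tool_pos"]*1000,1),np.round(s["joints"],2),np.round(s["force"],1),np.round(s["ee_rot"],3))
E
python3 b.py wrist pics/3.png plate_center cradle_front cradle
```

```text
time_s: 2.4
tool_pos: [0.5203, -0.2656, 0.2519]
ee_rot: [0.0, 0.001, 1.0, 0.0]
force: [-0.1, -0.4, 0.6]
gripper_width: 0.0002
plate_center 0.64 [321. 200.] [ 546.6 -266.8]
cradle_front 0.67 [323. 143.] [ 482.6 -264.7]
cradle 0.58 [322. 196.] [ 559.  -265.4]
2.65 [ 520.7 -264.7  251.8] [ 0.96  0.41 -0.7   1.69  0.28  1.15  1.76] [-0.3 -0.1  0.1] [ 0.    -0.001  1.     0.   ]
```

View pics/3.png

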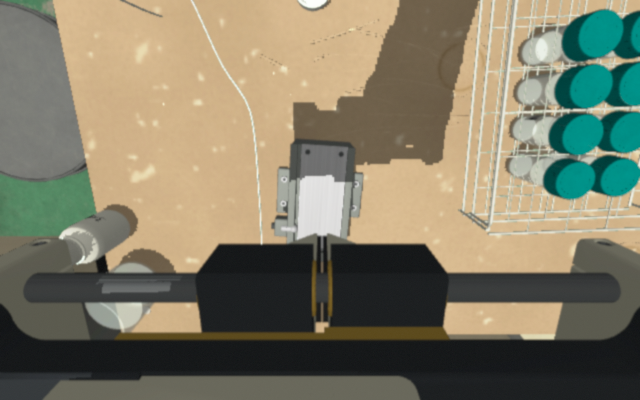

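The wrist picture has the cradle at columns 290–355 with its front edge at row ~143. Image up is towards the robot, and two plate dots show near (306,152) and (340,152) inside the shadow. I'll take an enlarged crop for the axis.

Run:
```python
import cv2
i=cv2.imread("pics/3.png")[130:250,265:375]
i=cv2.convertScaleAbs(i,alpha=1.3)
cv2.imwrite("pics/4.png",cv2.resize(i,None,fx=5,fy=5,interpolation=cv2.INTER_CUBIC))
```

```text
(no output)
```

View pics/4.png

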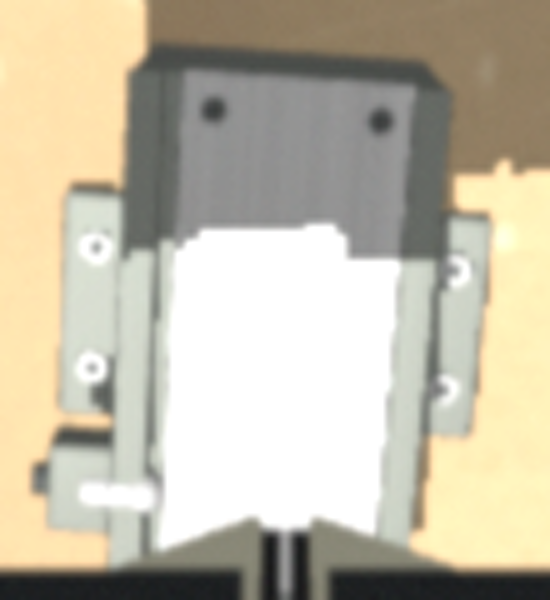

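```bash
cat > c.py <<'E'
from h import *
p=cam("wrist")
P={k:onz(p,(265+a/5,130+b/5),.064)[:2]*1000 for k,a,b in [("FL",183,68),("FR",416,82),("L2",160,500),("R2",380,500),("dL",213,110),("dR",381,121)]}
for k,v in P.items(): print(k,v.round(1))
ang=lambda a,b:np.degrees(np.arctan2(*(P[b]-P[a])[::-1]))
print("yaw",ang("FL","L2"),ang("FR","R2"),ang("FL","FR")-90,ang("dL","dR")-90)
print(np.linalg.norm(P["FL"]-P["FR"]))
f=(P["FL"]+P["FR"])/2;y=np.radians((ang("FL","L2")+ang("FR","R2")+ang("FL","FR")-90)/3);print("front mid",f,"center",f+60*np.array([np.cos(y),np.sin(y)]),np.degrees(y))
E
python3 c.py
```

```text
FL [ 483.5 -286.7]
FR [ 486.4 -237. ]
L2 [ 581.8 -293.6]
R2 [ 581.8 -243. ]
dL [ 492.4 -280.4]
dR [ 494.7 -244.4]
yaw -4.0051495368713645 -3.58718488130836 -3.3472364680781936 -3.677198178262927
49.74448182219192
front mid [ 484.90924759 -261.87557125] center [ 544.78777244 -265.69162446] -3.6465236287526372
```

```bash
python3 -m pendant '10 0 -30 -1;25 0 -70 -3;35 0 -110 -3.7;35 0 -145 -3.7;35 0 -165 -3.7;35 0 -176 -3.7;35 0 -180 -3.7;35 0 -182 -3.7;35 0 -183 -3.7;35 0 -184 -3.7;35 0 -185 -3.7;35 0 -185 -3.7;35 0 -185 -3.7' 0 20
```

```text
time_s: 4.0
tool_pos: [0.5551, -0.2661, 0.067]
ee_rot: [0.0, 0.032, 0.999, -0.0]
force: [0.4, 0.7, -0.4]
gripper_width: 0.0001
```

```bash
python3 -m pendant '0 0 -0.5 0;0 0 -1 0;0 0 -1.5 0;0 0 -2 0;0 0 -2.5 0;0 0 -2.5 0'; python3 -m pendant '0 0 -0.5 0;0 0 -1 0;0 0 -1 0'
```

```text
time_s: 4.6
tool_pos: [0.555, -0.266, 0.0644]
ee_rot: [-0.0, 0.032, 0.999, -0.0]
force: [-1.0, 0.2, 2.2]
gripper_width: 0.0005
time_s: 4.9
tool_pos: [0.5553, -0.2659, 0.0643]
ee_rot: [0.0, 0.032, 0.999, -0.0]
force: [-3.3, 1.7, 8.9]
gripper_width: 0.0003
```

```bash
python3 -m pendant '0 0 -0.4 0;0 0 -0.7 0;0 0 -0.7 0'; python3 -m pendant '-1 0 0 0;-2 0.1 0 0;-3 0.2 0 0;-4 0.3 0 0'
```

```text
time_s: 5.2
tool_pos: [0.5557, -0.266, 0.0643]
ee_rot: [0.0, 0.032, 0.999, -0.0]
force: [-3.6, 1.5, 12.4]
gripper_width: 0.0003
time_s: 5.6
tool_pos: [0.554, -0.266, 0.0644]
ee_rot: [0.003, 0.032, 0.999, -0.001]
force: [2.7, -0.5, 5.4]
gripper_width: -0.0001
```

```bash
python3 -m pendant '0 0 -0.5 0;0 0 -0.9 0;0 0 -0.9 0'; python3 -m pendant '-1 0 0 0;-2 0.1 0 0;-2 0.1 0 0'
```

```text
time_s: 5.9
tool_pos: [0.5539, -0.266, 0.0643]
ee_rot: [0.003, 0.032, 0.999, -0.001]
force: [-0.5, 1.0, 12.7]
gripper_width: 0.0001
time_s: 6.2
tool_pos: [0.5529, -0.2659, 0.0643]
ee_rot: [0.004, 0.032, 0.999, -0.001]
force: [2.4, 0.5, 10.7]
gripper_width: 0.0001
```

```bash
python3 -m pendant '-1 0 -0.4 0;-2 0.1 -0.7 0;-3 0.2 -0.9 0;-3 0.2 -0.9 0'; python3 -m pendant '-1 0 -0.2 0;-2 0.1 -0.4 0;-3 0.2 -0.5 0;-3 0.2 -0.5 0'
```

```text
time_s: 6.6
tool_pos: [0.5512, -0.2658, 0.0643]
ee_rot: [0.005, 0.032, 0.999, -0.001]
force: [2.6, 0.7, 13.2]
gripper_width: 0.001
time_s: 7.0
tool_pos: [0.5488, -0.2657, 0.0643]
ee_rot: [0.005, 0.032, 0.999, -0.001]
force: [3.5, 0.8, 15.7]
gripper_width: 0.0005
```

```bash
python3 -m pendant '-1 0 -0.1 0;-2 0.1 -0.2 0;-3 0.2 -0.2 0;-4 0.3 -0.2 0;-5 0.3 -0.2 0;-6 0.4 -0.2 0;-7 0.4 -0.2 0;-8 0.5 -0.2 0'; python3 b.py wrist pics/5.png
```

```text
time_s: 7.8
tool_pos: [0.5415, -0.2654, 0.0643]
ee_rot: [0.006, 0.032, 0.999, -0.001]
force: [5.2, -0.0, 15.1]
gripper_width: 0.0008
7.85 [ 541.2 -265.3   64.3] [ 0.84  0.65 -0.57  1.8   0.46  0.82  1.55] [ 3.2  1.  17.5] [ 0.006  0.032  0.999 -0.001]
```

View pics/5.png

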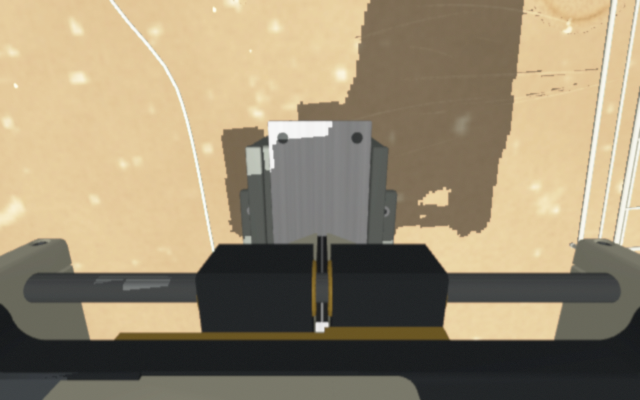

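The plate is coming along: its front edge is at row 121 and the cradle walls' front end at row ~140–148.

```bash
cat > d.py <<'E'
from h import *
import sys
p=cam("wrist"); 
a=list(map(float,sys.argv[1:]))
for i in range(0,len(a),2): print(a[i:i+2],onz(p,a[i:i+2],.064)[:2].round(4)*1000)
E
python3 d.py 320 121.5 270 122 371 122 320 147
python3 -m pendant '-1 0 0 0;-2 0.1 0 0;-3 0.2 0 0;-4 0.3 0 0;-5 0.3 0 0;-6 0.4 0 0;-7 0.4 0 0;-8 0.5 0 0;-9 0.6 0 0;-10 0.7 0 0'
```

```text
[320.0, 121.5] [ 473.3 -262.2]
[270.0, 122.0] [ 472.  -285.9]
[371.0, 122.0] [ 475.1 -238.2]
[320.0, 147.0] [ 485.3 -263. ]
time_s: 8.9
tool_pos: [0.5315, -0.265, 0.0643]
ee_rot: [0.006, 0.032, 0.999, -0.002]
force: [4.4, -0.4, 15.7]
gripper_width: 0.0005
```

```bash
python3 -m pendant '-1 0 0 0;-2 0.1 0 0;-3 0.2 0 0;-4 0.3 0 0;-5 0.3 0 0;-6 0.4 0 0'; python3 -m pendant '-1 0 0 0;-2 0.1 0 0;-3 0.2 0 0;-4 0.3 0 0'
```

```text
time_s: 9.5
tool_pos: [0.5251, -0.2647, 0.0643]
ee_rot: [0.006, 0.032, 0.999, -0.002]
force: [3.4, -0.2, 16.7]
gripper_width: 0.0006
time_s: 9.9
tool_pos: [0.5211, -0.2646, 0.0642]
ee_rot: [0.006, 0.032, 0.999, -0.002]
force: [2.8, 0.0, 17.0]
gripper_width: 0.0004
```

Front edge is now estimated at ~453, an overhang of ~31 mm. I'll continue 10 mm and ease the pressure slightly.

```bash
python3 -m pendant '-1 0 0.1 0;-2 0.1 0.2 0;-3 0.2 0.2 0;-4 0.3 0.2 0;-5 0.3 0.2 0;-6 0.4 0.2 0;-7 0.4 0.2 0;-8 0.5 0.2 0;-9 0.6 0.2 0;-9 0.6 0.2 0'; python3 b.py wrist pics/6.png
```

```text
time_s: 10.9
tool_pos: [0.5118, -0.264, 0.0642]
ee_rot: [0.005, 0.032, 0.999, -0.002]
force: [2.9, -0.3, 16.9]
gripper_width: 0.0004
10.95 [ 511.8 -264.    64.3] [ 0.88  0.61 -0.58  1.86  0.46  0.79  1.56] [ 3.9 -0.1 16.8] [ 0.005  0.032  0.999 -0.002]
```

View pics/6.png

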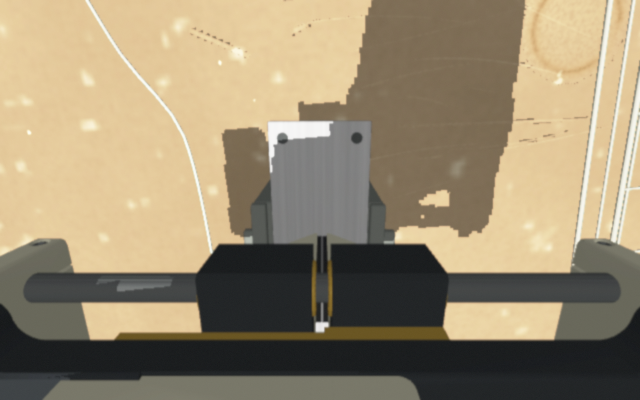

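```bash
python3 -m pendant '0 0 3 0;0 0 8 0;0 0 20 0;0 0 35 0;0 0 35 0' && python3 -m pendant '-8 0 0 0;-20 0.4 0 0;-35 1 0 0;-43 1.2 0 0;-43 1.2 0 0;-43 1.2 0 0;-43 1.2 0 0;-43 1.2 0 0;-43 1.2 0 0' 78; python3 b.py wrist pics/7.png plate_center
```

```text
time_s: 11.45
tool_pos: [0.5076, -0.2633, 0.0977]
ee_rot: [0.002, 0.032, 0.999, -0.001]
force: [-0.2, 0.4, 0.1]
gripper_width: 0.0006
time_s: 12.35
tool_pos: [0.4634, -0.2613, 0.0952]
ee_rot: [0.0, 0.032, 0.999, 0.0]
force: [-0.1, -0.2, 0.7]
gripper_width: 0.0677
plate_center 0.7 [320. 283.] [ 501.2 -265. ]
plate rect at z=64 0.77 ((466.3619384765625, -262.9645690917969), (50.14188003540039, 51.05401611328125), 87.76665496826172) [[440.0, -287.0], [491.0, -289.0], [493.0, -239.0], [442.0, -237.0]]
12.5 [ 463.2 -261.4   95.2] [ 0.96  0.51 -0.62  1.95  0.4   0.81  1.62] [-0.2  0.1 -0.7] [-0.     0.032  0.999  0.   ]
```

View pics/7.png

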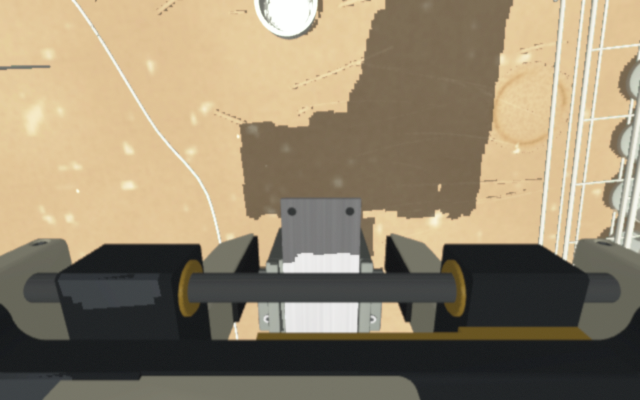

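The plate sits centred between the fingers, with its front edge at row 198. Next I descend and grip.

```bash
python3 -m pendant '0 0 -10 0;0 0 -22 0;0 0 -34 0;0 0 -44 0;0 0 -50 0;0 0 -52 0;0 0 -52 0' && python3 -m pendant '0 0 0 0;0 0 0 0;0 0 0 0;0 0 0 0;0 0 0 0;0 0 0 0;0 0 0 0' 40 30
```

```text
time_s: 13.2
tool_pos: [0.4629, -0.2612, 0.0428]
ee_rot: [-0.0, 0.032, 0.999, 0.0]
force: [0.1, -0.1, -0.3]
gripper_width: 0.0781
time_s: 13.9
tool_pos: [0.4632, -0.2616, 0.0434]
ee_rot: [0.0, 0.032, 0.999, -0.0]
force: [-0.2, 0.4, 1.3]
gripper_width: 0.0493
```

```bash
python3 -m pendant '0 0 1 0;0 0 2 0;0 0 4 0;0 0 7 0;0 0 12 0;0 0 20 0;0 0 30 0;0 0 30 0' - 40; python3 -m pendant '0 0 20 0;0 0 50 0;0 0 85 0;0 0 120 0;0 0 150 0;0 0 170 0;0 0 180 0;0 0 180 0'; python3 b.py side pics/x.png plate_center
```

```text
time_s: 14.7
tool_pos: [0.4643, -0.2621, 0.0751]
ee_rot: [0.001, 0.032, 0.999, -0.001]
force: [0.3, -0.4, -0.3]
gripper_width: 0.0491
time_s: 15.5
tool_pos: [0.4636, -0.2619, 0.2544]
ee_rot: [0.001, 0.032, 0.999, -0.001]
force: [0.3, 0.2, -1.8]
gripper_width: 0.0488
plate_center 0.62 [367. 111.] [ 699.  -885.4]
plate rect at z=64 0.68 ((673.8169555664062, 245.82484436035156), (78.19911193847656, 94.66545867919922), 25.266151428222656) [[618.0, 272.0], [659.0, 186.0], [729.0, 220.0], [689.0, 305.0]]
15.65 [ 462.1 -261.2  251.9] [ 1.07  0.31 -0.72  1.81  0.22  1.11  1.77] [-0.6 -0.5 -0.4] [-0.001  0.032  0.999  0.001]
```

```bash
python3 -m pendant '5 15 10 0;12 40 15 0;20 75 15 0;28 115 15 0;36 155 15 1;42 195 15 1;48 235 15 2;52 275 15 2;54 315 15 3;55 355 15 3;56 395 15 3.7;57 435 15 3.7;57 475 15 3.7;57 510 15 3.7;57 535 15 3.7;57 552 15 3.7;57 560 15 3.7;57 560 15 3.7;57 560 15 3.7' && python3 b.py wrist pics/8.png stage end_stop
```

```text
time_s: 17.55
tool_pos: [0.5199, 0.2979, 0.2679]
ee_rot: [-0.0, 0.0, 1.0, -0.0]
force: [0.4, -1.1, -1.2]
gripper_width: 0.0492
stage 0.81 [327. 161.] [514.4 304.4]
end_stop 0.9 [319. 207.] [559.3 293.8]
end_stop 0.79 [358. 314.] [707.6 344. ]
17.7 [520.4 297.1 268.1] [ 0.09  0.48 -0.89  1.63  0.39  1.23  0.69] [ 0.8 -0.2 -0.5] [-0.     0.001  1.    -0.   ]
```

View pics/8.png

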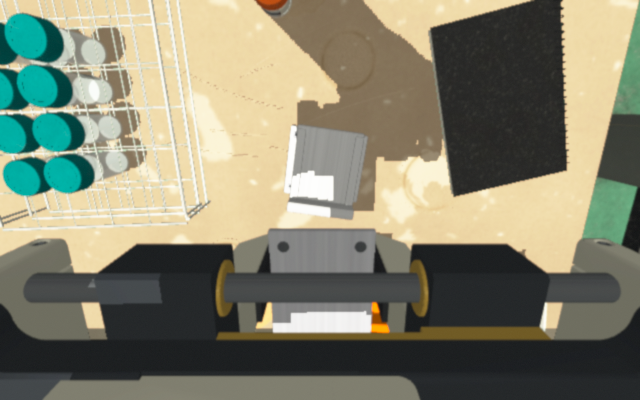

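The grey stage shows at columns 287–367, rows 125–215, turned by several degrees, with the held plate below it. I'll crop for the edges.

Run:
```python
import cv2
i=cv2.imread("pics/8.png")[110:230,270:390]
i=cv2.convertScaleAbs(i,alpha=1.0)
cv2.imwrite("pics/9.png",cv2.resize(i,None,fx=5,fy=5,interpolation=cv2.INTER_CUBIC))
```

```text
(no output)
```

View pics/9.png

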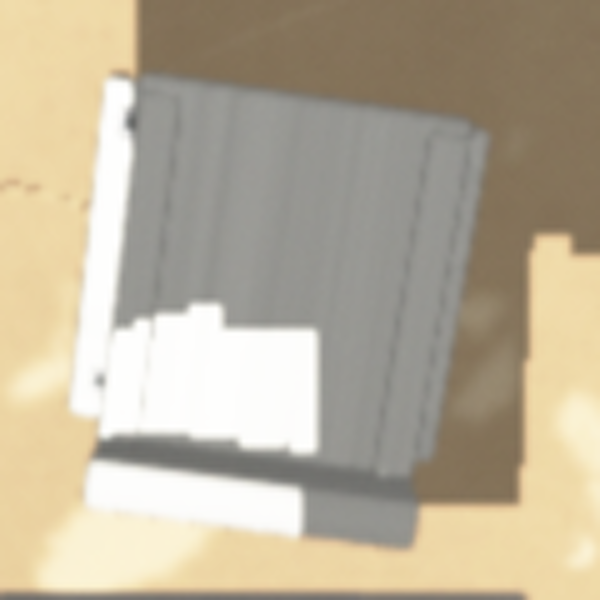

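Run:
```python
from h import *
p=cam("wrist")
W=lambda a,b,z: onz(p,(270+a/5,110+b/5),z)[:2]*1000
an=lambda a,b:np.degrees(np.arctan2(*(b-a)[::-1]))
l1,l2=W(180,97,.064),W(150,330,.064); r1,r2=W(430,135,.064),W(378,470,.064)
f1,f2=W(140,75,.06),W(475,122,.06); s1,s2=W(95,460,.082),W(417,497,.082);b1,b2=W(85,507,.082),W(412,548,.082)
print("yaws L,R,front,stop,back",an(l1,l2),an(r1,r2),an(f1,f2)-90,an(s1,s2)-90,an(b1,b2)-90)
print("stop width",np.linalg.norm(s1-s2),"front",np.linalg.norm(f1-f2),np.linalg.norm(b1-b2))
y=np.radians(-7.7)
u=np.array([np.cos(y),np.sin(y)]);n=np.array([-u[1],u[0]])
print("rail gap",(r1-l1)@n,(r2-l2)@n,"n:",[round(float(q@n),1) for q in(l1,l2,r1,r2)],"stop n",s1@n,s2@n,b1@n,b2@n,"front n",f1@n,f2@n)
print("along: front",f1@u,f2@u,"stop face",s1@u,s2@u,"back",b1@u,b2@u)
```

```text
yaws L,R,front,stop,back -8.401025505027956 -7.432427034258823 -7.954840876268847 -6.97182002861328 -7.65382498618203
stop width 72.53749684572641 front 75.39393609974643 74.42192318326501
rail gap 55.90039887924032 56.91214748661183 n: [339.5, 338.8, 395.4, 395.8] stop n 330.78069996899654 403.31233868590425 329.69181570897945 404.11371472430227 front n 329.9632156988292 405.3564060393748
along: front 424.4263114517761 424.7616484269299 stop face 507.6196464022196 506.6977821585566 back 518.8848728588858 518.8248957892209
```

Run:
```python
from h import *
p=cam("wrist"); s=status.read_state(); z=s["tool_pos"][2]+.021
for q in [(269,230),(375,230),(322,230),(283,246),(361,246)]: print(q,((onz(p,q,z)-s["tool_pos"])[:2]*1000).round(1))
print(s["tool_pos"],s["time_s"])
```

```text
(269, 230) [-21.2 -24.4]
(375, 230) [-21.1  23.5]
(322, 230) [-21.1  -0.5]
(283, 246) [-13.3 -18.4]
(361, 246) [-13.2  17.4]
[0.52042731 0.29738395 0.26826728] 17.8
```

```bash
python3 -m pendant '-8 1 0 -1;-25 4 0 -3;-45 7 -5 -5;-62 10 -15 -7;-73 12 -35 -7.7;-77.5 12.5 -65 -7.7;-77.5 12.5 -100 -7.7;-77.5 12.5 -135 -7.7;-77.5 12.5 -160 -7.7;-77.5 12.5 -180 -7.7;-77.5 12.5 -192 -7.7;-77.5 12.5 -200 -7.7;-77.5 12.5 -205 -7.7;-77.5 12.5 -205 -7.7;-77.5 12.5 -205 -7.7' && python3 b.py wrist pics/10.png; python3 b.py scene pics/11.png
python3 - <<'E'
import cv2,numpy as np
a=cv2.imread("pics/10.png")[180:400,180:460]; b=cv2.imread("pics/11.png")[90:220,190:330]
a=cv2.resize(a,None,fx=1.5,fy=1.5); b=cv2.resize(b,(377,330),interpolation=3)
cv2.imwrite("pics/12.png",np.hstack([a,cv2.resize(b,(377,a.shape[0]))]))
E
```

```text
time_s: 19.3
tool_pos: [0.4429, 0.3115, 0.064]
ee_rot: [0.0, 0.067, 0.998, 0.0]
force: [-0.4, -0.0, -1.0]
gripper_width: 0.0486
19.35 [443.  311.5  64.1] [-0.09  0.62 -0.74  1.94  0.57  0.8   0.3 ] [ 0.4 -0.4 -0.6] [0.001 0.067 0.998 0.   ]
19.4 [443.  311.4  64. ] [-0.09  0.62 -0.74  1.94  0.57  0.8   0.29] [ 0.5 -0.7 -0.9] [0.001 0.067 0.998 0.   ]
```

View pics/12.png

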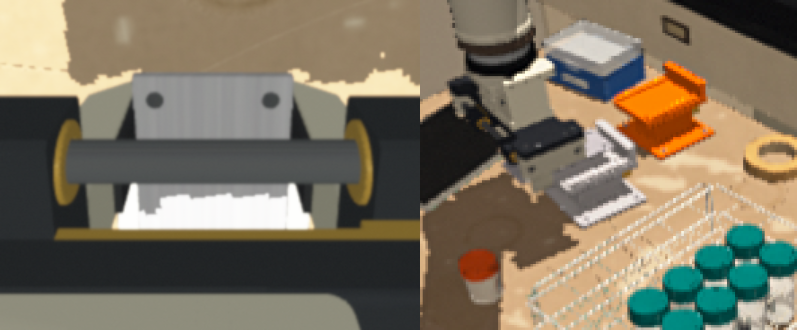

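The plate looks centred between the rails, with equal margins either side at crop columns 118–137 and 288–308, and it is over the grey stage. I'll lower it gently.

```bash
python3 -m pendant '0 0 -4 0;0 0 -8 0;0 0 -12 0;0 0 -15 0;0 0 -16.5 0;0 0 -17.5 0;0 0 -18 0;0 0 -18 0'; python3 -m pendant '0 0 -0.4 0;0 0 -0.8 0;0 0 -0.8 0'; python3 -m pendant '0 0 -0.4 0;0 0 -0.8 0;0 0 -0.8 0'
```

```text
time_s: 20.2
tool_pos: [0.4425, 0.3111, 0.0452]
ee_rot: [0.0, 0.067, 0.998, 0.0]
force: [0.2, 1.1, -1.2]
gripper_width: 0.0487
time_s: 20.5
tool_pos: [0.4426, 0.311, 0.0445]
ee_rot: [0.0, 0.067, 0.998, 0.0]
force: [-0.1, -0.9, -1.0]
gripper_width: 0.0485
time_s: 20.8
tool_pos: [0.4426, 0.311, 0.0436]
ee_rot: [0.0, 0.067, 0.998, 0.0]
force: [-0.7, 0.7, -0.5]
gripper_width: 0.049
```

```bash
python3 -m pendant '0 0 -0.4 0;0 0 -0.7 0;0 0 -0.7 0'; python3 -m pendant '0 0 -0.3 0;0 0 -0.6 0;0 0 -0.6 0;0 0 -0.6 0'
```

```text
time_s: 21.1
tool_pos: [0.4425, 0.3111, 0.0431]
ee_rot: [0.0, 0.067, 0.998, -0.0]
force: [-0.9, -0.0, 1.7]
gripper_width: 0.0491
time_s: 21.5
tool_pos: [0.4425, 0.3111, 0.0426]
ee_rot: [0.0, 0.067, 0.998, -0.0]
force: [-1.3, -1.0, 4.9]
gripper_width: 0.0487
```

```bash
python3 -m pendant '0 0 0.4 0;1 -0.13 0.4 0;2 -0.27 0.4 0;3 -0.4 0.4 0;4 -0.54 0.4 0;5 -0.67 0.4 0;6 -0.8 0.4 0;6 -0.8 0.4 0'; python3 -m pendant '0.5 -0.07 0 0;1 -0.13 0 0;1.5 -0.2 0 0;2 -0.27 0 0;2 -0.27 0 0'
```

```text
time_s: 22.3
tool_pos: [0.4487, 0.3106, 0.0429]
ee_rot: [0.0, 0.067, 0.998, 0.0]
force: [-1.7, 1.2, 5.2]
gripper_width: 0.049
time_s: 22.8
tool_pos: [0.4506, 0.3104, 0.043]
ee_rot: [0.0, 0.067, 0.998, 0.0]
force: [-2.6, -0.3, 6.2]
gripper_width: 0.0487
```

```bash
python3 -m pendant '0 0 0.4 0;0.5 -0.07 0.4 0;1 -0.13 0.4 0;1 -0.13 0.4 0'; python3 -m pendant '0.3 -0.04 0 0;0.6 -0.08 0 0;1 -0.13 0 0;1 -0.13 0 0'
```

```text
time_s: 23.2
tool_pos: [0.4517, 0.31, 0.0432]
ee_rot: [0.0, 0.067, 0.998, 0.0]
force: [-1.4, 0.8, 4.5]
gripper_width: 0.0487
time_s: 23.6
tool_pos: [0.4525, 0.3098, 0.0432]
ee_rot: [0.0, 0.067, 0.998, 0.0]
force: [-1.7, 1.3, 5.6]
gripper_width: 0.0488
```

```bash
python3 -m pendant '0.3 -0.04 0.1 0;0.6 -0.08 0.2 0;1 -0.13 0.3 0;1 -0.13 0.3 0'; python3 -m pendant '0.3 -0.04 0 0;0.6 -0.08 0 0;1 -0.13 0 0;1 -0.13 0 0'
```

```text
time_s: 24.0
tool_pos: [0.4528, 0.3097, 0.0432]
ee_rot: [-0.001, 0.067, 0.998, -0.0]
force: [-4.0, 1.8, 4.5]
gripper_width: 0.049
time_s: 24.4
tool_pos: [0.4528, 0.3096, 0.0432]
ee_rot: [-0.001, 0.067, 0.998, -0.0]
force: [-6.6, 1.3, 5.6]
gripper_width: 0.0488
```

```bash
python3 -m pendant '-0.3 0.04 0.3 0;-0.3 0.04 0.3 0;-0.3 0.04 0.3 0'
python3 - <<'E'
from h import *
F=[]
for i in range(12): optics.snapshot("side"); F.append(status.read_state()["force"])
F=np.array(F); print(F.mean(0).round(2),F.std(0).round(2),(F@[-.991,.134,0]).round(1)); s=status.read_state();print(s["tool_pos"],s["time_s"])
E
```

```text
time_s: 24.7
tool_pos: [0.4528, 0.3096, 0.0433]
ee_rot: [-0.001, 0.067, 0.998, -0.0]
force: [-4.9, 1.7, 3.5]
gripper_width: 0.0486
[-5.4   1.48  3.62] [0.5  0.54 0.49] [6.1 4.6 5.6 5.7 5.8 5.9 5.9 5.5 5.4 4.7 6.3 5.1]
[0.45281777 0.30962196 0.04328199] 25.3
```

```bash
python3 -m pendant '0 0 0 0;0 0 0 0;0 0 0 0;0 0 0 0;0 0 0 0;0 0 0 0;0 0 0 0' 76; python3 -m pendant '0 0 10 0;0 0 25 0;0 0 50 0;0 0 85 0;0 0 120 0;0 0 160 0;0 0 195 0;0 0 215 0;0 0 215 0'; python3 -m pendant '20 -3 0 0;50 -6 0 0;80 -10 0 0;80 -10 0 0;80 -10 0 0'; python3 b.py wrist pics/13.png plate_center end_stop
python3 - <<'E'
import cv2
i=cv2.imread("pics/13.png")[60:300,200:440]
cv2.imwrite("pics/14.png",cv2.resize(i,(600,600),interpolation=cv2.INTER_CUBIC))
E
```

```text
time_s: 26.0
tool_pos: [0.4542, 0.3095, 0.0437]
ee_rot: [0.0, 0.067, 0.998, 0.0]
force: [0.2, 0.9, -0.1]
gripper_width: 0.076
time_s: 26.9
tool_pos: [0.4555, 0.3113, 0.2635]
ee_rot: [0.003, 0.067, 0.998, 0.002]
force: [0.5, -0.8, -0.9]
gripper_width: 0.0759
time_s: 27.4
tool_pos: [0.5338, 0.2991, 0.2579]
ee_rot: [-0.001, 0.068, 0.998, -0.0]
force: [-0.6, 0.5, -0.4]
gripper_width: 0.0762
plate_center 0.92 [321. 141.] [494.  302.8]
plate rect at z=64 0.87 ((491.6999206542969, 303.1739501953125), (50.11491775512695, 118.95692443847656), 82.15947723388672) [[429.0, 286.0], [547.0, 270.0], [554.0, 320.0], [436.0, 336.0]]
end_stop 0.87 [324. 197.] [557.5 297.4]
end_stop 0.6 [372. 308.] [712.1 339. ]
27.6 [532.9 300.1 258.8] [ 0.06  0.5  -0.85  1.61  0.4   1.22  0.57] [-0.9 -1.1 -0.4] [-0.     0.066  0.998 -0.   ]
```

View pics/14.png

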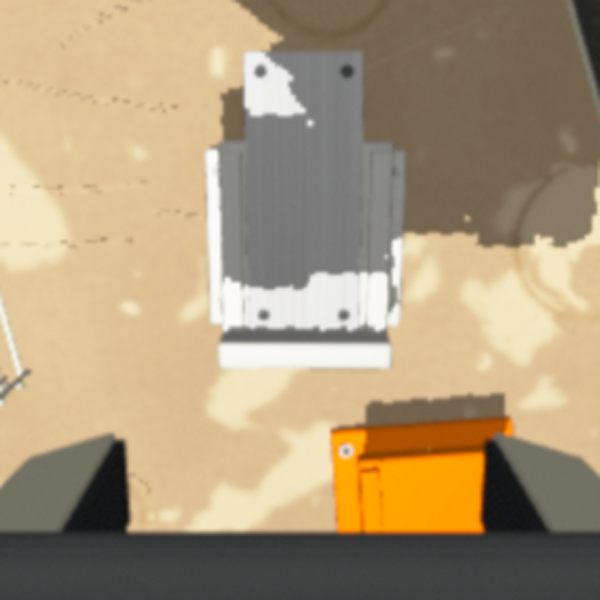

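The plate lies flat between both rails, butted to the stop. Its measured centre is (491.7, 303.2), against an expected (492.7, 304). The robot is clear, so I hand in.

```bash
python3 -c "
from plant import finish_job
print(finish_job())"
```

```text
the job is handed in; nothing more can be done
None
```

The plate is on the grey aluminium stage, flat between the rails and against the end stop. I handed the job in at about 28 s. No verdict comes back, so the result rests on my own checks.

- **Slide out:** I pressed on the plate and drew it out of the cradle to about 40 mm overhang, a third of its length. The pressure was mostly 13–17 N. It fell to 5.4 N at the first small move, before the plate was dragging. I pressed harder and carried on, and pictures part-way and at the end showed no more slip.
- **Lift and place:** I gripped the overhanging end by its sides with 30–40 N and carried it over the tube rack. I set it down with about 5 N.
- **Push:** I held the plate against the end stop at about 5.5 N (tool reading 4.6–6.3 N) for about 0.9 s. Just before that it read about 6.7 N for a moment, which I eased. These readings include some friction on the deck, so the force on the stop itself is less certain. I then let go while still pushing.

In the last picture the plate is butted to the stop. Its measured centre is within about 1.5 mm of the expected point, which is inside the camera's accuracy. The detector's separate centre point was about 2 mm off.

I did not check the jar, cap, tape roll and bottle again at the end. The arm passed well clear of them, and I saw no unexpected forces.

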